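# Hold a pipe over the inspection light

## Robot

A 6-joint arm with a two-finger parallel gripper is mounted at the origin on the work surface. World frame = base frame: x ahead of the robot, y to its left, z up, the work surface at z = 0. Lengths are in mm, angles in rad, forces in N, time in s.
With the tool pointing down it reaches from about 300 to 775 mm from the base axis. Payload 14.6 kg.
Tool frame: the origin (TCP) lies where the fingers leave the gripper's body, on its centre line; the fingertips stand 97 mm ahead of it and the grasp point (between the pads) lies 78 mm ahead of it; z points along the fingers, y is the line along which they close (so a half turn about z gives the same grasp; the last joint's range is limited). The gripper opens to 94 mm and grips with 3 to 60 N. Pads are 16 mm wide; open, the fingers measure 119 mm over their backs; the gripper's body (75 mm by 177 mm) begins 78 mm behind the grasp point.
Start: joints at [1.051, 0.3, 1.521, -0, 1.321, -0.067], TCP at [240.613, 494.566, 302.646] pointing down, gripper open.
Joint ranges: [-3.03, 3.03], [-0.79, 2.21], [0.23, 2.52], [-1.04, 4.18], [0, 3.07], [-2.55, 2.55]. Speed limits (rad/s): [2.22, 2.22, 2.57, 3.14, 3.14, 3.14].

## Interface

Orientations are given as a rotation vector (axis times angle).
In Python, from rig import ctrl, imaging, workorder, models gives the robot as it stands.
- The arm moves only by the tool move_arm, never from a script. Its argument "plan" is a list of rows, each an object with "linear": the shift along the tool's x, y, z in mm, a list of three; "turn": the turn, a rotation vector about the tool's x, y, z in degrees, a list of three; "fingers": the opening, from 0 (shut) to 1 (fully open). In form: [{"linear": [x, y, z], "turn": [wx, wy, wz], "fingers": fingers}, ...]. A call has 1 to 12 rows; each row is the pose to reach, as a shift and turn from the pose commanded when the call began, along the tool's axes at that moment; what a row does not reach only later rows make up. A row lasts 1/10 s, in which the tool goes at most 50 mm and 8.59 degrees, less where a joint would pass 70% of its speed; a pose out of reach is approached as far as the arm can. A call with a gripper value outside its range is refused whole. The fingers move at their own pace and stop on an object; the grip force is fixed at half the most. Time passes only in rows, so rows that repeat a pose let the fingers close. It gives the time, the measured TCP pose, the force, the opening and the grip force at its end, in the units of the state.
- ctrl.get_state(): the state, without advancing time (a new reading comes with each control period).
- imaging.capture(name): name is "side" or "top" or "wrist"; returns (picture, depth): 480x640x3 uint8, red, green, blue; 480x640 float32, mm along the optical axis (not along the pixel's ray), 0 where there is no reading.
- imaging.camera_model(name): a dict with "camera_matrix" (3x3 intrinsics, pixels), "k1" (the pictures are not rectified: a ray, as slopes to the right and down, at radius r is drawn at 1 + k1 r^2 times it, then the intrinsics apply), "T" (4x4, takes a point from camera to world coordinates); the wrist camera has in their place "hand_eye" (4x4, takes a point from camera to tool coordinates, whose origin is the TCP and whose axes are the flange's). Camera axes: x right, y up, looking along -z (the intrinsics and any distortion apply to the point x, -y, -z); pixel columns grow to the right and rows downward; lengths in mm; the calibration is good to about 2 mm. A picture is of the moment at which its call begins: read the wrist's pose just before it. camera_model takes no time and is no camera call.
- workorder.job_done(): hands the job in; it is judged then, once.
Trained networks look in the newest picture that a camera, given by its name, has taken for a name from the list of things; names that differ only in an ending like _2 or _b are one class to them, and where a whole thing is asked for, a point or a joint stands for the part that bears it (a point fixed in the world has none). Each returns a list of dicts, best first, with "score" (0 to 1); they miss things now and then, are a little off and sometimes report something else, mostly with a low value. They report only what shows in the picture. A call takes as long as a camera call. They do not tell look-alikes from the thing itself.
- models.boxes_of(camera, name): "location" ([row, column] in pixels, amid what is visible of it).
- models.trace(camera, name): "region" (480x640 bool, what is visible of it) and "location" ([row, column] in pixels, amid what is visible of it).
- models.spot_point(camera, name): "location" ([row, column] in pixels: a listed point, or the origin of a listed thing).
The state is a dict: "t": time; "qpos": joint angles; "joint_velocities": joint speeds; "joint_torque": joint torques, N m; "tcp_pos": TCP position; "ee_rot": TCP orientation; "force": force on the tool from outside, world axes, zero at the start; "torque": the same for the moment, N m; "finger_gap": finger opening in mm; "finger_force": force on a finger pad.
Only numpy, scipy, OpenCV 4.12 (cv2) and the standard library are available. Lean on these libraries where they do the work, as an engineer would, in place of code of your own. Each camera call takes 0.05 s, during which the arm holds its last target. There are 200 camera calls.

## Task

Switch on the inspection light by pushing its sprung plunger fully down and letting it come back up; then draw the pipe with the six-sided nut out of its sloping socket, turn it level and hold it about 10 cm above the middle of the light pad, lengthwise along the pad, so that it can be looked over. Finish while still holding it there, still and clear of everything, and leave the other pipes and the things on the bench where they are.

Things in the scene. Friction and masses are not known exactly. Their poses are not given: they have to be found in the camera images.
- rack: Fixed bench rack: three blue square sockets side by side, 85 mm apart along its y, on a base plate 200 x 290 x 8 mm that reaches 130 mm to -x and 70 mm to +x of the origin (on the bench). The sockets rise 40 deg above level towards the rack's +x, open at the upper end. Lower ends of the pipe axes: rack x -100, y -85/0/+85, z 36 mm. Pipes lie in them loose, by their weight.
- rack_mouth (a point): Centre of the upper mouth of the middle socket, on the pipe's axis, 80 mm along it from the pipe's lower end. Sockets are 80 mm deep, 32 mm wide, 36 mm high inside, walls 4 mm. Beyond the mouth a tongue 14 mm wide, 4 mm thick runs on under each pipe to 160 mm from its lower end; there the pipe's top and sides are free. Axes as the rack's.
- nut_pipe: The pipe wanted, in any of the sockets: steel, 28 mm diameter, 240 mm long, about 0.3 kg, the only one with a six-sided nut (50 mm across corners, 26 mm thick), at its upper end and flush with it. Origin: centre of its lower end, in the socket; z runs along the pipe to the nut end. Its sides can be gripped from 80 to 214 mm along z; centre of mass at about 140 mm.
- nut_pipe_mid (a point): The middle of the wanted pipe, on its axis, 120 mm from either end; axes as nut_pipe.
- plain_pipe: Another pipe, to be left in its socket: 28 mm diameter, 240 mm long, no nut. Origin at the lower end, z along the pipe.
- ring_pipe: Another pipe, to be left in its socket: 28 mm diameter, 200 mm long, with a thin round collar (38 mm diameter, 12 mm thick) at its upper end. Origin at the lower end, z along the pipe.
- pad: Fixed inspection light pad: flat aluminium frame with a white panel, 120 mm (its x) by 280 mm (its y, the long side) by 12 mm thick, lying on the bench. Origin: centre of its underside; z up.
- switch (a joint): The light pad's switch, a sprung push plunger: 0 when up, 0.014 m when fully down. Pushing fully down takes about 7 N; it springs back when let go.
- switch_top (a point): Centre of the top face of the switch plunger, a grey mushroom head 44 mm in diameter and 12 mm thick on a stem, out of the middle of a grey housing (80 x 80 x 35 mm) fixed on the bench. The top face is 62 mm above the bench when up, 48 mm when fully down; pressed straight down.
- sealant: Bystander: white bottle, 56 mm diameter, 150 mm tall, standing. Origin: centre of its underside.
- wrench: Bystander: steel wrench, 200 mm long, lying flat. Origin at about the middle of its underside.
- carton: Bystander: small closed carton 100 x 150 x 60 mm. Origin: centre of its underside.
Mind the look-alikes: they are no part of the job. What is meant by the part that bears switch is not red, and is the larger of those in its own colour.

How it is judged:
By the outcome, as a careful person would: the job done as asked, in the order asked, and still so for the second after the job is handed in, while the arm keeps its last pose, push and grip.
It also fails if it takes over 56 s, if anything falls off the work surface, if the arm or the gripper's body presses on something with over 40 N, if the wrist force passes 120 N, or if a joint passes its speed limit or range.

## Working session

There is one attempt and no reset: what is moved stays moved. The work goes in short steps, Python scripts to look and compute and a tool call to move; the robot and the scene stay as the last step left them, time stands still between calls to the robot, and variables do not carry over. Pictures are saved under pics/ and viewed, at most 10 in all, crops included, and the job is handed in when it is done.

Besides the shell and the picture viewer there is one more tool, called after "Call:" as name([rows], argument=value, ...), one row to a line, values as JSON. move_arm: Moves the arm, as the interface text tells. Its arguments: {"type":"object","properties":{"plan":{"type":"array"}},"required":["plan"]}

```bash
mkdir -p pics; ls; cat > h.py <<'E'
import numpy as np, cv2
from rig import ctrl, imaging, workorder, models
from scipy.spatial.transform import Rotation as R
def tool():
    s=ctrl.get_state(); T=np.eye(4); T[:3,:3]=R.from_rotvec(s['ee_rot']).as_matrix(); T[:3,3]=s['tcp_pos']; return T
def cam(name):
    m=imaging.camera_model(name); T=np.array(m['T']) if 'T' in m else tool()@np.array(m['hand_eye'])
    return np.array(m['camera_matrix']),m['k1'],T
def rays(name,px):  # px Nx2 [row,col] -> camera-frame points per unit depth
    K,k1,T=cam(name); px=np.atleast_2d(px).astype(float)
    u=cv2.undistortPoints(px[:,::-1].reshape(-1,1,2).copy(),K,np.array([k1,0,0,0.])).reshape(-1,2)
    return np.c_[u[:,0],-u[:,1],-np.ones(len(u))],T
def world(name,px,d):
    r,T=rays(name,px); return (r*np.atleast_1d(d)[:,None])@T[:3,:3].T+T[:3,3]
def onplane(name,px,z):
    r,T=rays(name,px); D=r@T[:3,:3].T; o=T[:3,3]; return o+D*((z-o[2])/D[:,2])[:,None]
def save(name,img): cv2.imwrite('pics/'+name,img[:,:,::-1])
E
python3 - <<'E'
from h import *
np.set_printoptions(precision=1,suppress=True)
for c in ('top','side'):
    p,d=imaging.capture(c); save(c+'0.png',p); np.savez(c+'0.npz',p=p,d=d)
    for n in ('nut_pipe','plain_pipe','ring_pipe','rack','pad','switch','switch_top','sealant','wrench','carton','rack_mouth','nut_pipe_mid'):
        for o in models.spot_point(c,n)[:4] if n!='switch' else models.boxes_of(c,n)[:4]:
            r,cc=np.array(o['location']); i,j=int(np.clip(r,0,479)),int(np.clip(cc,0,639))
            print(c,n,round(o['score'],2),np.array([r,cc]),world(c,[r,cc],d[i,j])[0])
print(ctrl.get_state()['t'])
E
```

```text
pics
top nut_pipe 0.24 [172.2 196.2] [717.4 253.2   5.3]
top plain_pipe 0.16 [169.7 199. ] [721.5 245.7  10.8]
top rack 0.87 [264.2 215.2] [515.4 209.9   4.9]
top pad 0.59 [276.  419.3] [ 484.5 -227.2   12.9]
top switch 0.79 [376.7 208. ] [287.6 211.1  61. ]
top switch 0.7 [280.6 297.1] [477.6  30.9  62.5]
top switch 0.51 [351.  382.8] [ 332.1 -141.8   44.8]
top switch 0.48 [152.4 404.9] [ 741.6 -195.7   57.7]
top switch_top 0.78 [377.4 202.6] [287.2 220.6  66.1]
top switch_top 0.65 [285.  297.7] [468.7  29.7  63.7]
top switch_top 0.52 [351.4 380.5] [ 331.4 -137.    45.1]
top sealant 0.97 [173.9 308.4] [687.8   5.  100.1]
top wrench 0.74 [170.7 198.3] [720.  247.9   8.1]
top carton 0.79 [158.8 403.7] [ 726.6 -191.9   62.6]
top rack_mouth 0.9 [283.5 202.8] [473.6 213.3  97.5]
top rack_mouth 0.44 [263.8 199.7] [510.4 210.8 132.2]
top nut_pipe_mid 0.8 [263.9 200.9] [510.3 208.9 130.6]
top nut_pipe_mid 0.38 [286.9 297.3] [464.9  30.7  62. ]
side ring_pipe 0.73 [214.2 268.6] [488.9 105.4  86.5]
side ring_pipe 0.25 [250.2 382. ] [707.  -12.5  12.2]
side rack 0.73 [216.9 269.4] [491.2 107.4  77.3]
side pad 0.94 [360.4 328.1] [ 474.3 -240.9   12.4]
side switch 0.84 [217.3 167.8] [293.4 204.1  62.1]
side switch 0.82 [252.3 276.7] [472.4  11.5  59.6]
side switch 0.7 [160.  280.6] [553.4 203.3 151.2]
side switch 0.48 [332.4 230.7] [ 330.3 -143.4   42.7]
side switch_top 0.87 [248.2 269.5] [463.   28.3  60.2]
side switch_top 0.86 [214.2 166. ] [292.1 217.6  61.5]
side switch_top 0.59 [334.9 234.3] [ 335.  -148.9   40. ]
side sealant 0.16 [190.2 337.7] [721.4 244.5   5.7]
side wrench 0.94 [190.2 339.2] [725.7 244.5   4.7]
side carton 0.8 [305.8 448.8] [ 713.7 -241.2   56.8]
side nut_pipe_mid 0.73 [177.6 265.3] [514.8 198.3 117. ]
side nut_pipe_mid 0.39 [311. 447.] [ 704.3 -249.8   55.3]
1.3
```

View pics/top0.png

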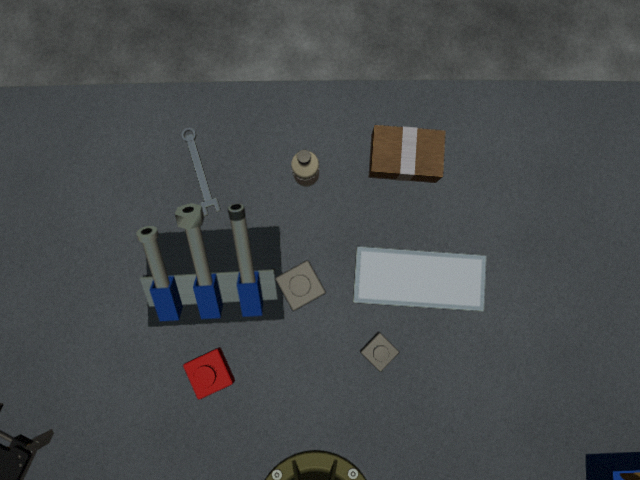

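View pics/side0.png

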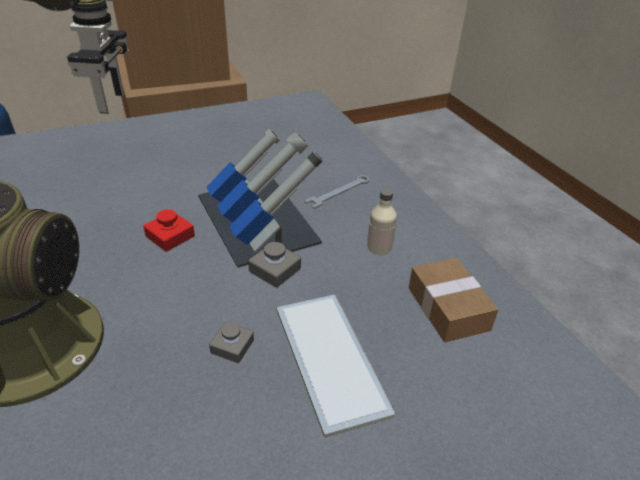

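Top view: the middle pipe carries the hex nut at about (215,189). The large grey switch is at (285,300), and the red one (373,207) and the small grey one (352,380) are look-alikes. The pad is at (278,420). The side view agrees, with the nut at (142,297) and the switch at (262,275). Next I fit the geometry from depth.

```bash
python3 - <<'E'
from h import *
from scipy.optimize import least_squares
np.set_printoptions(precision=3,suppress=True)
g=np.indices((480,640)).reshape(2,-1).T
C={}
for c in ('top','side'):
    f=np.load(c+'0.npz'); d=f['d'].ravel(); ok=d>0
    P=world(c,g[ok],d[ok]); C[c]=P
    h=P[(np.hypot(P[:,0]-470,P[:,1]-30)<45)&(P[:,2]>56)&(P[:,2]<70)]
    (cx,cy),r=cv2.minEnclosingCircle(h[:,:2].astype(np.float32)); print(c,'head',h.mean(0),np.median(h,0),cx,cy,r,len(h))
    q=P[(abs(P[:,0]-485)<110)&(abs(P[:,1]+230)<190)&(P[:,2]>8)&(P[:,2]<22)]
    rect=cv2.minAreaRect(q[:,:2].astype(np.float32)); print(c,'pad',rect,np.median(q[:,2]),len(q))
    # pipe: points beyond mouth
    s=P[(P[:,2]>95)&(P[:,2]<185)&(abs(P[:,1]-212-0.0*P[:,0])<45)&(P[:,0]>485)&(P[:,0]<570)]
    def dist(v,s):
        u=np.array([np.cos(v[3])*np.cos(v[2]),np.cos(v[3])*np.sin(v[2]),np.sin(v[3])]); w=s-np.array([520,v[0],v[1]])
        return np.linalg.norm(w-np.outer(w@u,u),axis=1)
    res=lambda v,s:np.r_[dist(v,s)-14,(v[3]-np.radians(40))*1000]
    v=np.array([212,127,0.1,np.radians(40)])
    for k in range(4):
        t=s[abs(dist(v,s)-14)<(15,8,5,4)[k]]; v=least_squares(res,v,args=(t,),loss='soft_l1').x
    print(c,'pipe at x=520: y,z',v[:2],'yaw,el',np.degrees(v[2:]),len(t),'rms',np.std(dist(v,t)-14))
s=ctrl.get_state(); print(tool(),s['t'],s['finger_gap'])
E
```

```text
top head [468.025  27.047  62.12 ] [468.485  27.119  62.148] 468.0140380859375 26.93467903137207 21.719989776611328 362
top pad ((478.7956237792969, -228.1956787109375), (280.5919494628906, 120.20423126220703), 85.2724380493164) 13.478230435439855 7229
top pipe at x=520: y,z [213.696 120.32 ] yaw,el [ 2.643 39.968] 744 rms 1.0051135666685909
side head [470.979  24.314  60.129] [470.67   24.323  60.175] 470.4725341796875 25.84701919555664 22.621164321899414 247
side pad ((483.09893798828125, -229.74893188476562), (282.72833251953125, 121.79167938232422), 85.28791046142578) 11.11280267490713 8771
side pipe at x=520: y,z [214.49  114.927] yaw,el [ 2.874 40.043] 599 rms 1.8045515665775058
[[ -0.899   0.437  -0.    240.621]
 [  0.437   0.899  -0.    494.576]
 [  0.     -0.     -1.    302.632]
 [  0.      0.      0.      1.   ]] 1.3 94.19588487159302
```

Both cameras agree to within about 3 mm and the sizes match: head diameter 44 mm, pad 280×120, pipe elevation 40°. First move: go above the switch with the fingers shut.

Call:
move_arm([
  {"linear": [-410, -321, 0], "turn": [0, 0, 57], "fingers": 0},
  {"linear": [-410, -321, 0], "turn": [0, 0, 57], "fingers": 0},
  {"linear": [-410, -321, 0], "turn": [0, 0, 57], "fingers": 0},
  {"linear": [-410, -321, 0], "turn": [0, 0, 57], "fingers": 0},
  {"linear": [-410, -321, 0], "turn": [0, 0, 57], "fingers": 0},
  {"linear": [-410, -321, 0], "turn": [0, 0, 57], "fingers": 0},
  {"linear": [-410, -321, 0], "turn": [0, 0, 57], "fingers": 0},
  {"linear": [-410, -321, 0], "turn": [0, 0, 57], "fingers": 0},
  {"linear": [-410, -321, 0], "turn": [0, 0, 57], "fingers": 0},
  {"linear": [-410, -321, 0], "turn": [0, 0, 57], "fingers": 0},
  {"linear": [-410, -321, 0], "turn": [0, 0, 57], "fingers": 0},
  {"linear": [-410, -321, 0], "turn": [0, 0, 57], "fingers": 0},
])

```text
t: 2.5
tcp_pos: [469.5, 24.4, 302.4]
ee_rot: [-2.084, -2.35, 0.001]
force: [-0.8, 1.3, 0.2]
finger_gap: 2.0
finger_force: 0.0
```

Call:
move_arm([
  {"linear": [0, 0, 50], "turn": [0, 0, 0], "fingers": 0},
  {"linear": [0, 0, 100], "turn": [0, 0, 0], "fingers": 0},
  {"linear": [0, 0, 130], "turn": [0, 0, 0], "fingers": 0},
  {"linear": [0, 0, 138], "turn": [0, 0, 0], "fingers": 0},
  {"linear": [0, 0, 143], "turn": [0, 0, 0], "fingers": 0},
  {"linear": [0, 0, 147], "turn": [0, 0, 0], "fingers": 0},
  {"linear": [0, 0, 150], "turn": [0, 0, 0], "fingers": 0},
  {"linear": [0, 0, 150], "turn": [0, 0, 0], "fingers": 0},
])

```text
t: 3.3
tcp_pos: [469.4, 26.7, 153.5]
ee_rot: [2.079, 2.353, 0.002]
force: [0.4, 2.1, 3.3]
finger_gap: 0.3
finger_force: 1.3
```

Call:
move_arm([
  {"linear": [0, 0, 3], "turn": [0, 0, 0], "fingers": 0},
  {"linear": [0, 0, 6], "turn": [0, 0, 0], "fingers": 0},
  {"linear": [0, 0, 8], "turn": [0, 0, 0], "fingers": 0},
  {"linear": [0, 0, 8.5], "turn": [0, 0, 0], "fingers": 0},
  {"linear": [0, 0, 8.5], "turn": [0, 0, 0], "fingers": 0},
])

```text
t: 3.8
tcp_pos: [469.5, 26.7, 145.3]
ee_rot: [2.08, 2.353, 0.003]
force: [-2.6, 2.4, 17.2]
finger_gap: 0.6
finger_force: 8.5
```

17 N with the tip at 48 mm, well over the 7 N spring force, so the plunger is on its stop. Now release and retract.

Call:
move_arm([
  {"linear": [0, 0, -20], "turn": [0, 0, 0], "fingers": 0},
  {"linear": [0, 0, -60], "turn": [0, 0, 0], "fingers": 0},
  {"linear": [0, 0, -110], "turn": [0, 0, 0], "fingers": 0.6},
  {"linear": [0, 0, -155], "turn": [0, 0, 0], "fingers": 0.7},
  {"linear": [0, 0, -155], "turn": [0, 0, 0], "fingers": 0.7},
])

```text
t: 4.3
tcp_pos: [470.0, 26.4, 304.5]
ee_rot: [2.076, 2.349, 0.009]
force: [-1.1, -1.0, -1.3]
finger_gap: 21.2
finger_force: 0.0
```

```bash
cat >> h.py <<'E'
def go(Rt,p):
    T=tool(); return T[:3,:3].T@(np.array(p)-T[:3,3]), np.degrees(R.from_matrix(T[:3,:3].T@Rt).as_rotvec())
def frame(y,z): return np.c_[np.cross(y,z),y,z]
E
python3 - <<'E'
from h import *
np.set_printoptions(precision=2,suppress=True)
a=np.radians(2.75);e=np.radians(40)
hd=np.array([np.cos(a),np.sin(a),0]); z=np.sin(e)*hd-np.array([0,0,np.cos(e)]); y=np.array([-np.sin(a),np.cos(a),0])
G=np.array([528,214.5,124.7])
print(go(frame(y,z),G-178*z), go(frame(-y,z),G-178*z)); print(ctrl.get_state()['t'],ctrl.get_state()['qpos'])
p,d=imaging.capture('side'); 
q=world('side',np.indices((480,640)).reshape(2,-1).T,d.ravel()); h=q[(np.hypot(q[:,0]-470,q[:,1]-26)<18)&(q[:,2]>40)&(q[:,2]<80)]; print('head z',np.median(h[:,2]))
o=np.load('side0.npz')['p']; print('pad brightness',o[360,330],p[360,330])
E
```

```text
(array([188.22, -33.78,  42.86]), array([-29.48, -31.7 , -81.99])) (array([188.22, -33.78,  42.86]), array([-32.33,  30.07,  90.19]))
4.3 [-0.02  0.12  1.74 -0.    1.28 -0.14]
head z 60.24702986836559
pad brightness [208 214 218] [213 217 221]
```

Call:
move_arm([
  {"linear": [25, -5, 5], "turn": [-2.6, -2.8, -7.3], "fingers": 0.7},
  {"linear": [50, -10, 10], "turn": [-5.2, -5.6, -14.6], "fingers": 0.7},
  {"linear": [80, -15, 15], "turn": [-7.9, -8.5, -22], "fingers": 0.7},
  {"linear": [105, -20, 20], "turn": [-10.5, -11.3, -29.3], "fingers": 0.7},
  {"linear": [130, -25, 25], "turn": [-13.1, -14.1, -36.4], "fingers": 0.7},
  {"linear": [150, -28, 30], "turn": [-15.7, -16.9, -43.7], "fingers": 0.7},
  {"linear": [170, -31, 35], "turn": [-18.4, -19.7, -51], "fingers": 0.7},
  {"linear": [188, -34, 43], "turn": [-21, -22.5, -58.3], "fingers": 0.7},
  {"linear": [188, -34, 43], "turn": [-29.5, -31.7, -82], "fingers": 0.7},
  {"linear": [188, -34, 43], "turn": [-29.5, -31.7, -82], "fingers": 0.7},
  {"linear": [188, -34, 43], "turn": [-29.5, -31.7, -82], "fingers": 0.7},
  {"linear": [188, -34, 43], "turn": [-29.5, -31.7, -82], "fingers": 0.7},
])

```text
t: 5.55
tcp_pos: [411.2, 208.5, 254.3]
ee_rot: [-0.064, 2.453, 0.021]
force: [-0.1, 0.1, 0.7]
finger_gap: 66.1
finger_force: 0.0
```

```bash
python3 - <<'E'
from h import *
np.set_printoptions(precision=2,suppress=True)
from scipy.optimize import least_squares
print(ctrl.get_state()['qpos'],ctrl.get_state()['tcp_pos'])
p,d=imaging.capture('wrist'); save('wrist1.png',p)
g=np.indices((480,640)).reshape(2,-1).T; ok=d.ravel()>0; P=world('wrist',g[ok],d.ravel()[ok])
a=np.radians(2.75);e=np.radians(40)
s=P[(P[:,2]>95)&(P[:,2]<185)&(abs(P[:,1]-214)<35)&(P[:,0]>485)&(P[:,0]<570)]
def dist(v,s):
    u=np.array([np.cos(v[3])*np.cos(v[2]),np.cos(v[3])*np.sin(v[2]),np.sin(v[3])]); w=s-np.array([520,v[0],v[1]])
    return np.linalg.norm(w-np.outer(w@u,u),axis=1)
v=np.array([214,118,a,e])
for k in range(4):
    t=s[abs(dist(v,s)-14)<(12,8,5,4)[k]]; v=least_squares(lambda v:dist(v,t)-14,v,loss='soft_l1').x
print(v[:2],np.degrees(v[2:]),len(t),np.std(dist(v,t)-14))
# nut end extent
u=np.array([np.cos(v[3])*np.cos(v[2]),np.cos(v[3])*np.sin(v[2]),np.sin(v[3])]); w=P-np.array([520,v[0],v[1]]); al=w@u; rr=np.linalg.norm(w-np.outer(al,u),axis=1)
for lo in range(60,125,5): 
    m=(al>lo)&(al<lo+5)&(rr<30); print(lo,m.sum(),np.percentile(rr[m],90) if m.any() else 0)
E
```

```text
[ 0.49 -0.02  2.11 -0.61  0.49 -0.67] [411.18 208.48 254.35]
[215.04 118.14] [ 2.35 40.04] 4550 0.5442263499534926
60 184 14.598895022806703
65 182 14.61335256813308
70 171 14.767422198490731
75 43 14.40847238157477
80 0 0
85 79 23.21018000506342
90 0 0
95 0 0
100 65 25.01792138329331
105 226 24.562452527331228
110 103 24.730793509770084
115 0 0
120 0 0
```

View pics/wrist1.png

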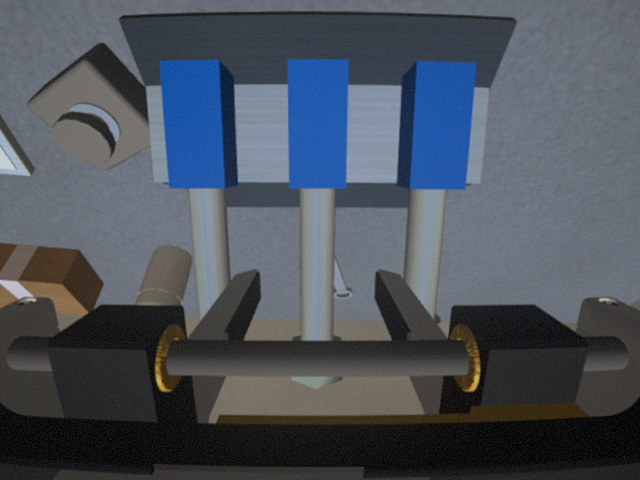

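The wrist view shows the middle pipe centred between the fingers, with the hex nut at (380,317) and both neighbours clear. I'll compute the grasp from this closer fit.

```bash
python3 - <<'E'
from h import *
np.set_printoptions(precision=2,suppress=True)
a=np.radians(2.5);e=np.radians(40)
hd=np.array([np.cos(a),np.sin(a),0]); z=np.sin(e)*hd-np.array([0,0,np.cos(e)]); y=np.array([-np.sin(a),np.cos(a),0]); u=np.cos(e)*hd+np.array([0,0,np.sin(e)])
G=np.array([520,214.9,118.2])+10*u
for b in (118,78): print(go(frame(y,z),G-b*z))
s=ctrl.get_state(); print(s['tcp_pos'],s['joint_velocities'])
E
```

```text
(array([-6.11,  1.46, 56.45]), array([ 0.17, -0.63,  0.17]))
(array([-6.55,  1.34, 96.45]), array([ 0.17, -0.63,  0.17]))
[411.47 208.51 254.78] [ 0.    0.01 -0.04  0.02  0.05  0.06]
```

Call:
move_arm([
  {"linear": [-6, 1.4, 20], "turn": [0, 0, 0], "fingers": 0.7},
  {"linear": [-6, 1.4, 40], "turn": [0, 0, 0], "fingers": 0.7},
  {"linear": [-6, 1.4, 56], "turn": [0, 0, 0], "fingers": 0.7},
  {"linear": [-6, 1.4, 56], "turn": [0, 0, 0], "fingers": 0.7},
  {"linear": [-6, 1.4, 56], "turn": [0, 0, 0], "fingers": 0.7},
])

```text
t: 6.1
tcp_pos: [452.0, 212.2, 216.4]
ee_rot: [-0.056, 2.453, 0.022]
force: [0.4, 0.4, 0.3]
finger_gap: 65.7
finger_force: 0.0
```

```bash
python3 - <<'E'
from h import *
np.set_printoptions(precision=2,suppress=True)
a=np.radians(2.5);e=np.radians(40)
hd=np.array([np.cos(a),np.sin(a),0]); z=np.sin(e)*hd-np.array([0,0,np.cos(e)]); y=np.array([-np.sin(a),np.cos(a),0]); u=np.cos(e)*hd+np.array([0,0,np.sin(e)])
G=np.array([520,214.9,118.2])+10*u
for b in (118,78): print(go(frame(y,z),G-b*z))
E
```

```text
(array([ 1.  , -0.28,  1.02]), array([ 0.15, -0.59,  0.06]))
(array([ 0.59, -0.38, 41.02]), array([ 0.15, -0.59,  0.06]))
```

Call:
move_arm([
  {"linear": [0.5, -0.4, 20], "turn": [0, -0.6, 0], "fingers": 0.7},
  {"linear": [0.5, -0.4, 35], "turn": [0, -0.6, 0], "fingers": 0.7},
  {"linear": [0.5, -0.4, 41], "turn": [0, -0.6, 0], "fingers": 0.7},
  {"linear": [0.5, -0.4, 41], "turn": [0, -0.6, 0], "fingers": 0.7},
  {"linear": [0.5, -0.4, 41], "turn": [0, -0.6, 0], "fingers": 0.2},
  {"linear": [0.5, -0.4, 41], "turn": [0, -0.6, 0], "fingers": 0.2},
  {"linear": [0.5, -0.4, 41], "turn": [0, -0.6, 0], "fingers": 0.2},
  {"linear": [0.5, -0.4, 41], "turn": [0, -0.6, 0], "fingers": 0.1},
  {"linear": [0.5, -0.4, 41], "turn": [0, -0.6, 0], "fingers": 0.1},
  {"linear": [0.5, -0.4, 41], "turn": [0, -0.6, 0], "fingers": 0.1},
])

```text
t: 7.1
tcp_pos: [477.9, 213.2, 185.0]
ee_rot: [-0.059, 2.441, 0.023]
force: [-2.8, -2.2, 3.4]
finger_gap: 27.0
finger_force: 30.0
```

Gripped: gap 27 mm, 30 N. Draw it out along the pipe axis (tool −x).

Call:
move_arm([
  {"linear": [-2, 0, -1], "turn": [0, 0, 0], "fingers": 0.1},
  {"linear": [-8, 0, -1], "turn": [0, 0, 0], "fingers": 0.1},
  {"linear": [-16, 0, -1], "turn": [0, 0, 0], "fingers": 0.1},
  {"linear": [-24, 0, -1], "turn": [0, 0, 0], "fingers": 0.1},
  {"linear": [-32, 0, -1], "turn": [0, 0, 0], "fingers": 0.1},
  {"linear": [-40, 0, -1], "turn": [0, 0, 0], "fingers": 0.1},
])

```text
t: 7.7
tcp_pos: [507.8, 214.5, 211.0]
ee_rot: [-0.059, 2.442, 0.022]
force: [-0.2, 0.1, -4.2]
finger_gap: 27.4
finger_force: 30.0
```

Call:
move_arm([
  {"linear": [-10, 0, 0], "turn": [0, 0, 0], "fingers": 0.1},
  {"linear": [-20, 0, 0], "turn": [0, 0, 0], "fingers": 0.1},
  {"linear": [-30, 0, 0], "turn": [0, 0, 0], "fingers": 0.1},
  {"linear": [-40, 0, 0], "turn": [0, 0, 0], "fingers": 0.1},
  {"linear": [-50, 0, 0], "turn": [0, 0, 0], "fingers": 0.1},
  {"linear": [-60, 0, 0], "turn": [0, 0, 0], "fingers": 0.1},
  {"linear": [-65, 0, 0], "turn": [0, 0, 0], "fingers": 0.1},
  {"linear": [-65, 0, -15], "turn": [0, 0, 0], "fingers": 0.1},
  {"linear": [-65, 0, -35], "turn": [0, 0, 0], "fingers": 0.1},
  {"linear": [-65, 0, -60], "turn": [0, 0, 0], "fingers": 0.1},
  {"linear": [-65, 0, -80], "turn": [0, 0, 0], "fingers": 0.1},
  {"linear": [-65, 0, -80], "turn": [0, 0, 0], "fingers": 0.1},
])

```text
t: 8.9
tcp_pos: [505.3, 214.6, 316.1]
ee_rot: [-0.059, 2.439, 0.024]
force: [0.2, -0.1, -3.9]
finger_gap: 27.7
finger_force: 30.0
```

```bash
python3 - <<'E'
from h import *
np.set_printoptions(precision=2,suppress=True)
print(ctrl.get_state()['qpos'])
p,d=imaging.capture('side'); save('side2.png',p)
b=np.radians(85.28); L=np.array([np.cos(b),np.sin(b),0]); z=np.array([0,0,-1.])
# nut toward -L ; tool x = -nutdir = +L ; y = z x x
Rt=frame(np.cross(z,L),z); C=np.array([481.,-229,112])
print(Rt)
print(go(Rt,C-18*L+np.array([0,0,78])))       # grasp point 18 mm nutward of middle
print('hi',go(Rt,C-18*L+np.array([0,0,228])))
print('level first',go(frame(np.array([-np.sin(.044),np.cos(.044),0]),z),tool()[:3,3]+[0,0,40]))
E
```

```text
[ 0.41  0.09  1.84 -0.42  0.58 -0.94]
[[ 0.08  1.    0.  ]
 [ 1.   -0.08  0.  ]
 [ 0.    0.   -1.  ]]
(array([ 117.21, -459.85,   63.48]), array([34.08, 29.76, 93.04]))
hi (array([  20.47, -459.62,  -51.15]), array([34.08, 29.76, 93.04]))
level first (array([-25.8 ,   0.06, -30.57]), array([ 0.18, 40.16,  0.23]))
```

View pics/side2.png

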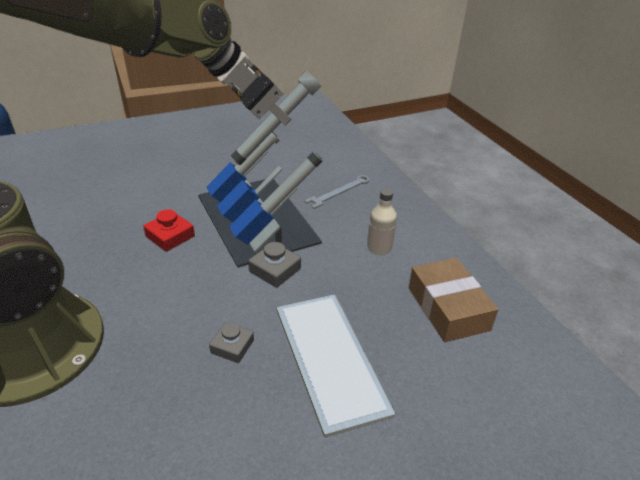

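The side view shows the hex-nut pipe drawn clear of the rack, nut at (84,308), with the other pipes still seated. Level it with some lift.

Call:
move_arm([
  {"linear": [-10, 0, -12], "turn": [0, 6, 0], "fingers": 0.1},
  {"linear": [-20, 0, -24], "turn": [0, 14, 0], "fingers": 0.1},
  {"linear": [-26, 0, -31], "turn": [0, 22, 0], "fingers": 0.1},
  {"linear": [-26, 0, -31], "turn": [0, 30, 0], "fingers": 0.1},
  {"linear": [-26, 0, -31], "turn": [0, 36, 0], "fingers": 0.1},
  {"linear": [-26, 0, -31], "turn": [0, 40, 0], "fingers": 0.1},
  {"linear": [-26, 0, -31], "turn": [0, 40.2, 0], "fingers": 0.1},
])

```text
t: 9.65
tcp_pos: [506.9, 214.1, 352.9]
ee_rot: [0.074, -3.136, 0.0]
force: [1.0, 0.9, -3.9]
finger_gap: 27.2
finger_force: 30.0
```

```bash
cat > place.py <<'E'
from h import *
np.set_printoptions(precision=2,suppress=True)
b=np.radians(85.28); L=np.array([np.cos(b),np.sin(b),0]); z=np.array([0,0,-1.])
Rt=frame(np.cross(z,L),z); C=np.array([481.,-229,112])
for h in (78,178): print(h,go(Rt,C-18*L+np.array([0,0,h])))
s=ctrl.get_state(); print(s['tcp_pos'],s['qpos'],s['t'])
E
python3 place.py
```

```text
78 (array([  48.38, -459.27,  163.11]), array([-0.24, -0.21, 97.43]))
178 (array([  48.87, -459.27,   63.11]), array([-0.24, -0.21, 97.43]))
[506.94 214.14 352.89] [ 0.33  0.27  1.44  0.    1.43 -1.29] 9.65
```

Call:
move_arm([
  {"linear": [4, -38, 0], "turn": [0, 0, 8], "fingers": 0.1},
  {"linear": [8, -76, 0], "turn": [0, 0, 16], "fingers": 0.1},
  {"linear": [12, -115, 0], "turn": [0, 0, 24], "fingers": 0.1},
  {"linear": [16, -153, 0], "turn": [0, 0, 32], "fingers": 0.1},
  {"linear": [20, -191, 5], "turn": [0, 0, 40], "fingers": 0.1},
  {"linear": [24, -230, 10], "turn": [0, 0, 48], "fingers": 0.1},
  {"linear": [28, -268, 20], "turn": [0, 0, 56], "fingers": 0.1},
  {"linear": [32, -306, 30], "turn": [0, 0, 64], "fingers": 0.1},
  {"linear": [36, -345, 40], "turn": [0, 0, 72], "fingers": 0.1},
  {"linear": [40, -383, 50], "turn": [0, 0, 80], "fingers": 0.1},
  {"linear": [44, -421, 60], "turn": [0, 0, 88], "fingers": 0.1},
  {"linear": [48, -450, 63], "turn": [0, 0, 95], "fingers": 0.1},
])

```text
t: 10.85
tcp_pos: [479.0, -239.5, 289.5]
ee_rot: [-2.271, -2.169, 0.002]
force: [0.1, 0.7, -3.7]
finger_gap: 27.5
finger_force: 30.0
```

```bash
python3 place.py
```

```text
78 (array([-7.43,  1.09, 99.5 ]), array([-0.12,  0.01,  2.1 ]))
178 (array([-7.44,  0.89, -0.5 ]), array([-0.12,  0.01,  2.1 ]))
[ 478.97 -239.47  289.51] [-0.53  0.28  1.58 -0.    1.29 -0.49] 10.85
```

Call:
move_arm([
  {"linear": [-7.5, 1, 30], "turn": [0, 0, 2], "fingers": 0.1},
  {"linear": [-7.5, 1, 60], "turn": [0, 0, 2], "fingers": 0.1},
  {"linear": [-7.5, 1, 85], "turn": [0, 0, 2], "fingers": 0.1},
  {"linear": [-7.5, 1, 97], "turn": [0, 0, 2], "fingers": 0.1},
  {"linear": [-7.5, 1, 99], "turn": [0, 0, 2], "fingers": 0.1},
  {"linear": [-7.5, 1, 99], "turn": [0, 0, 2], "fingers": 0.1},
  {"linear": [-7.5, 1, 99], "turn": [0, 0, 2], "fingers": 0.1},
])

```text
t: 11.55
tcp_pos: [480.5, -245.0, 193.7]
ee_rot: [2.301, 2.138, -0.0]
force: [-0.8, 0.8, -3.5]
finger_gap: 27.1
finger_force: 30.0
```

```bash
python3 place.py; python3 - <<'E'
from h import *
np.set_printoptions(precision=1,suppress=True)
g=np.indices((480,640)).reshape(2,-1).T; b=np.radians(85.28); L=np.array([np.cos(b),np.sin(b),0]); M=np.array([-L[1],L[0],0])
for c in ('side','top'):
    p,d=imaging.capture(c); save(c+'3.png',p); ok=d.ravel()>0; P=world(c,g[ok],d.ravel()[ok])-[481,-229,0]
    al=P@L; m=(abs(al)<170)&(abs(P@M)<40)&(P[:,2]>70)&(P[:,2]<140)
    print(c,m.sum(),'extent',np.percentile(al[m],[0.3,99.7]))
    for lo in range(-150,150,25):
        k=m&(al>=lo)&(al<lo+25)
        if k.sum()>20: print(lo,k.sum(),'across',np.percentile((P@M)[k],[2,50,98]),'z',np.percentile(P[k,2],[2,98]))
print(ctrl.get_state()['t'])
E
```

```text
78 (array([-2.02, -0.88,  3.71]), array([0.02, 0.02, 0.5 ]))
178 (array([ -2.05,  -0.85, -96.29]), array([0.02, 0.02, 0.5 ]))
[ 480.55 -244.99  193.71] [-0.54  0.39  1.67 -0.    1.08 -0.47] 11.55
side 2006 extent [-118.5   63. ]
-125 714 across [-24.2  -1.   18.1] z [ 93.8 137.5]
-100 257 across [-22.7   3.3  18.3] z [106.8 137.7]
-75 235 across [-14.6   1.8  10.7] z [112.9 128.2]
-50 287 across [-23.    2.6  21.6] z [103.  130.6]
-25 425 across [-27.1   0.3  23.4] z [102.4 139.2]
0 47 across [-14.8  -7.1  -1.1] z [120.5 129.7]
50 21 across [10.1 11.4 12.5] z [113.1 123.6]
top 978 extent [ -5.9 124.1]
0 189 across [-11.5   1.7  15.2] z [118.2 132.6]
25 184 across [-10.7   2.2  15.1] z [119.3 132.8]
50 189 across [-10.5   2.9  15.8] z [119.1 132.6]
75 194 across [-10.5   3.2  16.3] z [117.  133.5]
100 204 across [-10.6   3.2  16.6] z [118.1 133.7]
11.65
```

View pics/side3.png

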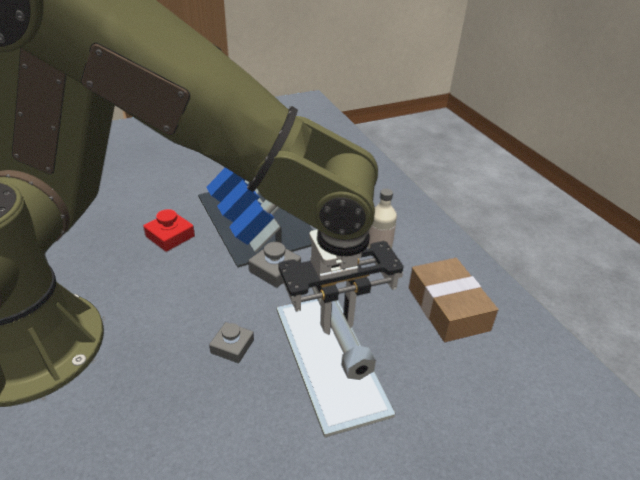

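View pics/top3.png

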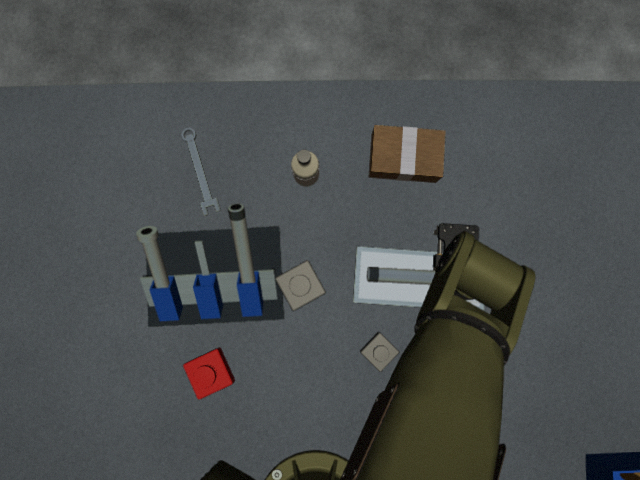

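Both views show the pipe level and lengthwise over the pad, nut end toward −y. The plain end is at (274,373) in the top view and the nut at (362,358) in the side view. The neighbours, wrench, bottle and carton look unmoved. I'll make a small trim and let it settle, then check pad brightness before and after the press.

Call:
move_arm([
  {"linear": [-2, -0.5, 3], "turn": [0, 0, 0.5], "fingers": 0.1},
  {"linear": [-2, -0.5, 3], "turn": [0, 0, 0.5], "fingers": 0.1},
  {"linear": [-2, -0.5, 3], "turn": [0, 0, 0.5], "fingers": 0.1},
  {"linear": [-2, -0.5, 3], "turn": [0, 0, 0.5], "fingers": 0.1},
  {"linear": [-2, -0.5, 3], "turn": [0, 0, 0.5], "fingers": 0.1},
  {"linear": [-2, -0.5, 3], "turn": [0, 0, 0.5], "fingers": 0.1},
  {"linear": [-2, -0.5, 3], "turn": [0, 0, 0.5], "fingers": 0.1},
  {"linear": [-2, -0.5, 3], "turn": [0, 0, 0.5], "fingers": 0.1},
  {"linear": [-2, -0.5, 3], "turn": [0, 0, 0.5], "fingers": 0.1},
  {"linear": [-2, -0.5, 3], "turn": [0, 0, 0.5], "fingers": 0.1},
])

```text
t: 12.65
tcp_pos: [479.5, -246.7, 189.5]
ee_rot: [-2.31, -2.127, 0.001]
force: [0.6, -1.1, -3.8]
finger_gap: 26.9
finger_force: 30.0
```

```bash
python3 place.py; python3 - <<'E'
from h import *
a=cv2.imread('pics/side0.png').astype(float); b=cv2.imread('pics/side2.png').astype(float)
for n,(r,c) in {'panel':(slice(340,380),slice(315,345)),'bench':(slice(420,470),slice(100,250)),'frame':(slice(405,425),slice(320,332))}.items(): print(n,a[r,c].mean((0,1)),b[r,c].mean((0,1)),a[r,c].std(),b[r,c].std())
s=ctrl.get_state(); print(s['joint_velocities'],s['finger_force'],s['finger_gap'])
E
```

```text
78 (array([-0.21,  0.08, -0.54]), array([-0.1 , -0.05, -0.01]))
178 (array([  -0.12,   -0.1 , -100.54]), array([-0.1 , -0.05, -0.01]))
[ 479.46 -246.73  189.46] [-0.54  0.4   1.67  0.    1.08 -0.46] 12.65
panel [216.58416667 212.65916667 206.3175    ] [217.49       213.63333333 207.61416667] 4.370858454187599 4.198129130272727
bench [126.81826667 119.90346667 115.20493333] [127.5952     120.61293333 115.89826667] 5.53975486376584 5.567028721160169
frame [206.67083333 199.6375     191.225     ] [207.64583333 200.73333333 192.225     ] 18.24909603714221 18.301859294250495
[ 0.00095426 -0.00041871 -0.00077829 -0.0021079  -0.00090938  0.00044673] 29.98453974723816 26.911901637057547
```

The light isn't shown in the pictures, so the evidence that the switch fired is the press itself: plunger on its stop at 17 N, then back up to its starting height. The pipe is on target and still, so I'm handing in.

```bash
python3 -c "
from rig import workorder
print(workorder.job_done())"
```

```text
the job is handed in; nothing more can be done
None
```

I pressed the switch down to its stop and it sprang back up, but the pictures never show whether the light is on; the hex-nut pipe is held level and still about 10 cm above the middle of the pad, lengthwise, and the job is handed in at about 12.7 s.

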